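# Clamp two tube posts in the trigger clamp and keep the squeeze

## Task

One of the two short square tubes has tipped over and lies on the bench: stand it upright on the clamp's board in the lane, between its standing neighbour and the clamp's orange pad. Only then pump the trigger until the jaw closes up and the tubes are pinched against the fixed stop with the spring pad pushed in about half way, never all the way (that dents the tubes). Do not push the jaw by hand, do not knock the neighbour over and leave the other tools alone; finish while still holding the trigger squeezed, so that the clamping pressure stays on.

Things in the scene. Friction and masses are not known exactly. Their poses are not given: they have to be found in the camera images.
- clamp: caulk-gun style trigger clamp screwed to a brown wooden board 90 (x) x 350 (y) x 12 mm thick, fixed to the bench. Origin on the bench at board height 0; its own +y is the direction in which the jaw closes, the lane is its y axis (x = 0), board from y = -205 to +145 mm. From -y to +y: black handle, orange trigger, black head (44 wide, 67 mm high, y -195 to -130), steel rod 12 mm square with black jaw plate and orange pad, free lane, tube_a, fixed stop. No walls beside the lane
- anvil: fixed stop at the +y end of the lane, black with orange face, 60 wide, 75 mm high above the board; origin at the foot of its face on the board, at clamp (0, 120, 12) mm; its face looks to the clamp's -y
- tube_a: capped aluminium square tube 40 x 40 x 90 mm, about 0.09 kg, standing upright in the lane close to the fixed stop (1 to 9 mm gap); origin at its centre, own z up along its length
- tube_b: same tube 40 x 40 x 90 mm, tipped over: lies on the bench on the robot's side of the clamp; origin at its centre, own x along its 90 mm length (either end may go up)
- jaw: black jaw plate 50 wide, top 72 mm above the bench, on a 12 mm rod (47 to 59 mm up) that ends 190 mm behind it; origin on the board at mid plate, at clamp y = -80 mm when fully back (starts up to 25 mm further on); travels 105 mm to the clamp's +y, only as the trigger drives it. It stays where it is when the trigger returns (2.5 N friction), but under clamping pressure it springs back if the trigger is let go
- pad_face (a point): centre of the orange pad's front face (pad 50 wide, 55 mm high, lower edge 5 mm above the board; this point 30 mm above the board), 40 mm in front of the jaw's origin while the pad is slack; faces the clamp's +y
- pad (a joint): how far the orange pad is pushed back into the jaw against its spring: 0 slack, 0.025 m all the way; 0.7 N per mm. The visible 25 mm gap between the pad and the black jaw plate shrinks by this much. Merely sliding the tubes along pushes it in by up to 5 mm
- trigger_grip (a point): middle of the trigger's orange cross bar, a round bar of 10 mm diameter, 38 mm long across the lane (clamp's x), about 135 mm above the bench; 39 mm in front (clamp's +y) of the handle's middle when let go, moves to the clamp's -y when squeezed, on an arc about an axis 85 mm below it
- handle_grip (a point): middle of the fixed upright handle behind the trigger, level with the cross bar (135 mm above the bench): 24 wide (x), 8 thick (y), top 165 mm above the bench. Handle and let-go trigger together measure 48 mm over their outsides, squeezed 20 mm
- tape: yellow tape measure 70 x 42 x 65 mm, leave alone; origin under its centre
- caliper: caliper lying flat, 160 x 60 x 14 mm, leave alone; origin under its centre
- bracket: black printed U bracket 60 x 30 x 52 mm, leave alone; origin under its centre
- trigger: orange trigger lever with a cross bar at its top; origin on its hinge axis at clamp (0, -154, 50) mm. Pulling the cross bar towards the handle by 28 mm is a full stroke and drives the jaw as far forward (1 mm per mm, a mm or so lost); springs back by itself (1.5 N free, 3.5 N full, plus jaw friction and the pad's spring force while driving), the return leaves the jaw in place
There are look-alikes about, which are no part of the job. What is shaped like the tube_b but turquoise is not meant.

How it is judged:
By the outcome, as a careful person would: the job done as asked, in the order asked, and still so for the second after the job is handed in, while the arm keeps its last pose, push and grip.
It also fails if it takes over 69 s, if anything falls off the work surface, if the arm or the gripper's body presses on something with over 40 N, if the wrist force passes 120 N, or if a joint passes its speed limit or range.

## Robot

A 6-joint arm with a two-finger parallel gripper is mounted at the origin on the work surface. World frame = base frame: x ahead of the robot, y to its left, z up, the work surface at z = 0. Lengths are in m, angles in rad, forces in N, time in s.
With the tool pointing down it reaches from about 0.3 to 0.825 m from the base axis. Payload 5.4 kg.
Tool frame: the origin (TCP) lies at the very end of the fingers, on their centre line; the grasp point (between the pads) lies 19 mm behind it; z points along the fingers, y is the direction in which the jaws open and shut (so a half turn about z gives the same grasp; the last joint's range is limited). The gripper opens to 92 mm and grips with 3 to 60 N. Pads are 20 mm wide; open, the fingers measure 128 mm over their backs; the gripper's body (75 mm by 189 mm) begins 69 mm behind the grasp point.
Start: joints at [-1.31, 0.158, 1.597, -0, 1.386, -0.21], TCP at [0.261, -0.512, 0.215] pointing down, gripper open.
Joint ranges: [-2.91, 2.91], [-0.94, 2.29], [0.18, 2.7], [-1.29, 4.43], [0.17, 2.64], [-3, 3]. Speed limits (rad/s): [2.57, 2.57, 3.14, 3.14, 3.14, 3.14].

## Interface

Orientations are given as a 3x3 rotation matrix whose columns are the frame's x, y, z axes.
In Python, from workcell import * gives the robot as it stands. The module is installed in compiled form; this text tells all that it offers.
- The arm moves only by the tool apply_moves, never from a script. Its argument "motion" is one flat list of numbers, 5 for each row, row after row: the shift along the tool's x, y, z normalised to -1 to 1, where 1 is 0.4 m, then the turn about the tool's z normalised to -1 to 1, where 1 is 2 pi rad, then the opening, from 0 (shut) to 1 (fully open). In form: [dx, dy, dz, twist, fingers, dx, dy, dz, twist, fingers, ...]. A call has exactly 5 rows; each row is the pose to reach, as a shift and turn from the pose measured when the call began, along the tool's axes at that moment, turning the shorter way round; what a row does not reach only later rows make up. A row lasts 1/8 s, in which the tool goes at most 62.5 mm and 10.7 degrees, less where a joint would pass 70% of its speed; a pose out of reach is approached as far as the arm can. A call with a number of a shift or a turn outside -1 to 1 is refused whole. A call with a gripper value outside its range is refused whole. The fingers move at their own pace and stop on an object; the grip force is fixed at half the most. Time passes only in rows, so rows that repeat a pose let the fingers close, or fill a call up. It gives the time, the measured TCP pose, the force and the opening at its end, in the units of the state.
- read_state(): the state, without advancing time (a new reading comes with each control period).
- capture(name): name is "scene" or "top" or "wrist"; returns a dict with "image" (480x640x3 uint8, red, green, blue), "fov_y" (degrees; the focal length in pixels is half the picture's height over the tangent of half this angle, whatever the lens; pixels are square), "cx", "cy" (the principal point, pixels), "k1" (the pictures are not rectified: a ray, as slopes to the right and down, at radius r is drawn at 1 + k1 r^2 times it, then the intrinsics apply), "R" (3x3) and "t" (3): a world point X has camera coordinates R X + t. Camera axes: x right, y down, z forward; pixel columns grow to the right and rows downward; lengths in m; the calibration is good to about 2 mm. A picture is of the moment at which its call begins. There is no depth.
- hand_in(): hands the job in, once; it reports no verdict.
Trained networks look in the newest picture that a camera, given by its name, has taken for a name from the list of things; names that differ only in an ending like _2 or _b are one class to them, and where a whole thing is asked for, a point or a joint stands for the part that bears it (a point fixed in the world has none). Each returns a list of dicts, best first, with "confidence" (0 to 1); they miss things now and then, are a little off and sometimes report something else, mostly with a low value. They report only what shows in the picture. A call takes as long as a camera call. They do not tell look-alikes from the thing itself.
- spot_in(camera, name): "rect" ([left, top, right, bottom] in pixels, round what is visible of it).
The state is a dict: "t": time; "q": joint angles; "joint_vel": joint speeds; "tau": joint torques, N m; "tool_pos": TCP position; "tool_rot": TCP orientation; "contact_force": force on the tool from outside, world axes, zero at the start; "ft_torque": the same for the moment, N m; "grip_width": opening from 0.0 (shut) to 1.0 (fully open).
Only numpy, scipy, OpenCV 4.12 (cv2) and the standard library are available. Lean on these libraries where they do the work, as an engineer would, in place of code of your own. Each camera call takes 0.05 s, during which the arm holds its last target. There are 200 camera calls.

## Working session

There is one attempt and no reset: what is moved stays moved. The work goes in short steps, Python scripts to look and compute and a tool call to move; the robot and the scene stay as the last step left them, time stands still between calls to the robot, and variables do not carry over. Pictures are saved under pics/ and viewed, on a budget of 10 in all, crops included, one or two more only if the job needs it, and the job is handed in when it is done.

Besides the shell and the picture viewer there is one more tool, called after "Request:" as name(argument=value, ...), one argument or row to a line, values as JSON. apply_moves: Moves the arm, as the interface text tells. Its arguments: {"type":"object","properties":{"motion":{"type":"array"}},"required":["motion"]}

```bash
mkdir -p pics; cat > h.py <<'E'
from workcell import *
import numpy as np, cv2
def cam(c):
    f=240/np.tan(np.radians(c["fov_y"])/2)
    return f,c["cx"],c["cy"],c["k1"],np.array(c["R"]),np.array(c["t"])
def ray(c,u,v):
    f,cx,cy,k,R,t=cam(c); d=np.array([(u-cx)/f,(v-cy)/f]); s=d.copy()
    for _ in range(30): s=d/(1+k*(s@s))
    return -R.T@t, R.T@np.array([s[0],s[1],1])
def onz(c,u,v,z):
    o,d=ray(c,u,v); return o+d*(z-o[2])/d[2]
def proj(c,X):
    f,cx,cy,k,R,t=cam(c); p=R@np.array(X)+t; s=p[:2]/p[2]; s=s*(1+k*(s@s)); return s*f+[cx,cy]
def save(c,n,crop=None,k=1):
    im=c["image"]
    if crop: im=im[crop[1]:crop[3],crop[0]:crop[2]]
    im=cv2.resize(im,None,fx=k,fy=k,interpolation=cv2.INTER_CUBIC)
    cv2.imwrite("pics/"+n+".png",cv2.cvtColor(im,cv2.COLOR_RGB2BGR))
E
python3 - <<'E'
from h import *
import pickle
s=read_state();print(s["t"],s["tool_pos"],s["tool_rot"])
for n in ["scene","top"]:
    c=capture(n); pickle.dump(c,open(n+".pkl","wb")); save(c,n+"1",k=1.25)
    print(n,c["fov_y"],c["k1"],-np.array(c["R"]).T@c["t"])
    for k in ["clamp","anvil","tube_a","tube_b","jaw","pad_face","trigger_grip","handle_grip"]:
        print(k,[(np.round(r["rect"]).tolist(),round(r["confidence"],2)) for r in spot_in(n,k)])
E
```

```text
0.0 [ 0.26063605 -0.51185925  0.21365142] [[ 8.91203104e-01  4.53604242e-01 -4.67416564e-04]
 [ 4.53604323e-01 -8.91201450e-01  1.75882498e-03]
 [ 3.81248153e-04 -1.77949246e-03 -9.99998344e-01]]
scene 53.666075977991596 0.00416920070768848 [ 0.90208527 -0.43805585  0.9652746 ]
clamp [([260.0, 212.0, 391.0, 353.0], 0.65), ([354.0, 214.0, 379.0, 258.0], 0.32)]
anvil [([365.0, 210.0, 388.0, 241.0], 0.5)]
tube_a [([229.0, 252.0, 252.0, 298.0], 0.8), ([273.0, 214.0, 303.0, 261.0], 0.73), ([290.0, 286.0, 306.0, 312.0], 0.59), ([355.0, 214.0, 378.0, 256.0], 0.58)]
tube_b [([229.0, 252.0, 252.0, 298.0], 0.8), ([273.0, 214.0, 303.0, 261.0], 0.73), ([290.0, 286.0, 306.0, 312.0], 0.59), ([355.0, 214.0, 378.0, 256.0], 0.58)]
jaw [([262.0, 263.0, 348.0, 351.0], 0.98)]
pad_face [([322.0, 260.0, 344.0, 287.0], 0.67)]
trigger_grip [([290.0, 286.0, 309.0, 311.0], 0.64)]
handle_grip [([366.0, 213.0, 391.0, 242.0], 0.41)]
top 56.895529726058285 -0.04204801789334959 [0.50075371 0.02864986 0.90883264]
clamp [([249.0, 186.0, 450.0, 240.0], 0.89)]
anvil [([249.0, 193.0, 259.0, 224.0], 0.58)]
tube_a [([261.0, 193.0, 286.0, 223.0], 0.82), ([369.0, 280.0, 417.0, 326.0], 0.82), ([297.0, 280.0, 344.0, 307.0], 0.63)]
tube_b [([261.0, 193.0, 286.0, 223.0], 0.82), ([369.0, 280.0, 417.0, 326.0], 0.82), ([297.0, 280.0, 344.0, 307.0], 0.63)]
jaw [([332.0, 195.0, 451.0, 230.0], 0.62), ([248.0, 191.0, 261.0, 224.0], 0.44)]
pad_face [([330.0, 204.0, 341.0, 229.0], 0.76)]
trigger_grip [([398.0, 199.0, 407.0, 220.0], 0.55)]
handle_grip [([249.0, 190.0, 448.0, 240.0], 0.63)]
```

View pics/top1.png

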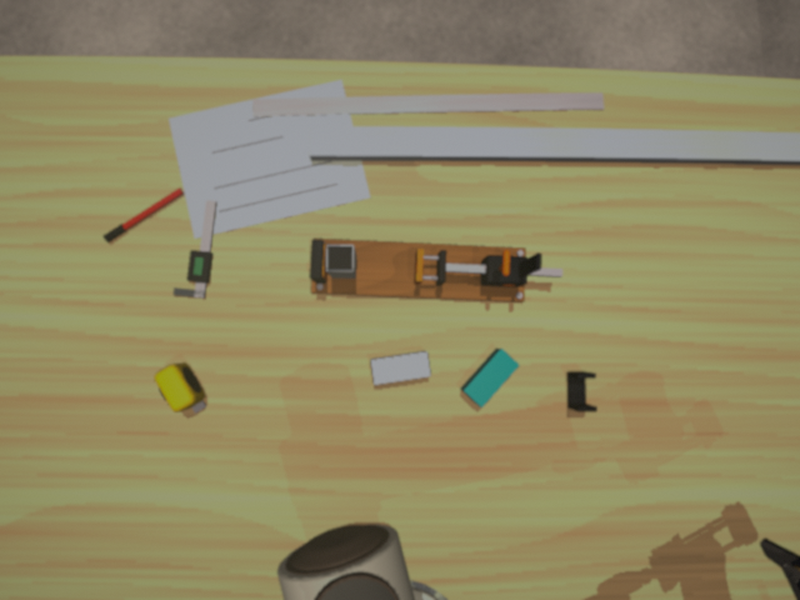

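View pics/scene1.png

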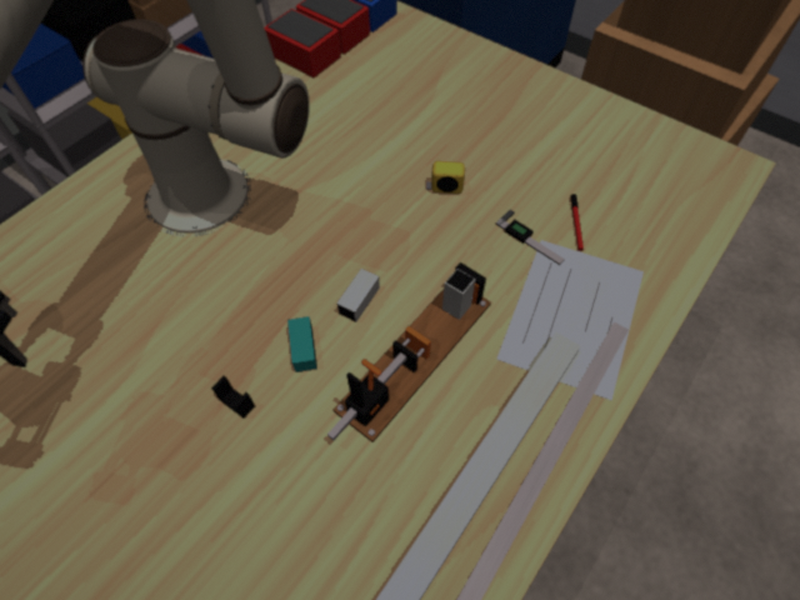

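The top view (800-px) shows the clamp at (320–560, 240–300), with the anvil at left and the handle at right. Two things could be tube_b: the silver block at (400,368) and the turquoise one at (490,377). Silver matches bare aluminium and turquoise is excluded by the task. I'll confirm that in an enlarged crop.

```bash
python3 - <<'E'
from h import *
import pickle
c=pickle.load(open("top.pkl","rb")); save(c,"crop1",(245,180,465,340),3.6)
im=c["image"]
hsv=cv2.cvtColor(im,cv2.COLOR_RGB2HSV); 
m=((hsv[...,1]<60)&(hsv[...,2]>90)).astype(np.uint8); m[:270]=0;m[315:]=0;m[:,:285]=0;m[:,355:]=0
k,l,st,ce=cv2.connectedComponentsWithStats(m); i=1+np.argmax(st[1:,4]); 
ys,xs=np.where(l==i); r=cv2.minAreaRect(np.c_[xs,ys].astype(np.float32)); print(st[i],r)
b=np.array([onz(c,u,v,.04)[:2] for u,v in cv2.boxPoints(r)]);print(b.round(4),b.mean(0),[np.linalg.norm(b[j]-b[j-1]) for j in range(4)])
# board mask: brown
m=((hsv[...,0]<17)&(hsv[...,1]>100)).astype(np.uint8); m[:180]=0;m[250:]=0;m[:,:240]=0;m[:,:240]=0;m[:,430:]=0
ys,xs=np.where(m); r=cv2.minAreaRect(np.c_[xs,ys].astype(np.float32));print(r,len(xs))
b=np.array([onz(c,u,v,.012)[:2] for u,v in cv2.boxPoints(r)]);print(b.round(4),[np.linalg.norm(b[j]-b[j-1]) for j in range(4)])
E
```

```text
[ 296  281   49   27 1019] ((320.1184997558594, 294.0202331542969), (21.668149948120117, 47.2137565612793), 81.25383758544922)
[[ 0.4686  0.0475]
 [ 0.4833 -0.0435]
 [ 0.4416 -0.0503]
 [ 0.4272  0.0406]] [ 0.4551969  -0.00141759] [np.float64(0.0419974319187468), np.float64(0.09227508954483249), np.float64(0.04221842034557675), np.float64(0.09203927659477812)]
((339.4737548828125, 218.76730346679688), (179.7148895263672, 47.828392028808594), 2.6506896018981934) 4980
[[ 0.5641  0.1433]
 [ 0.6616  0.141 ]
 [ 0.6506 -0.2288]
 [ 0.5514 -0.2233]] [np.float64(0.366834891360056), np.float64(0.09760829613809177), np.float64(0.36990161157635343), np.float64(0.09929865945925968)]
```

View pics/crop1.png

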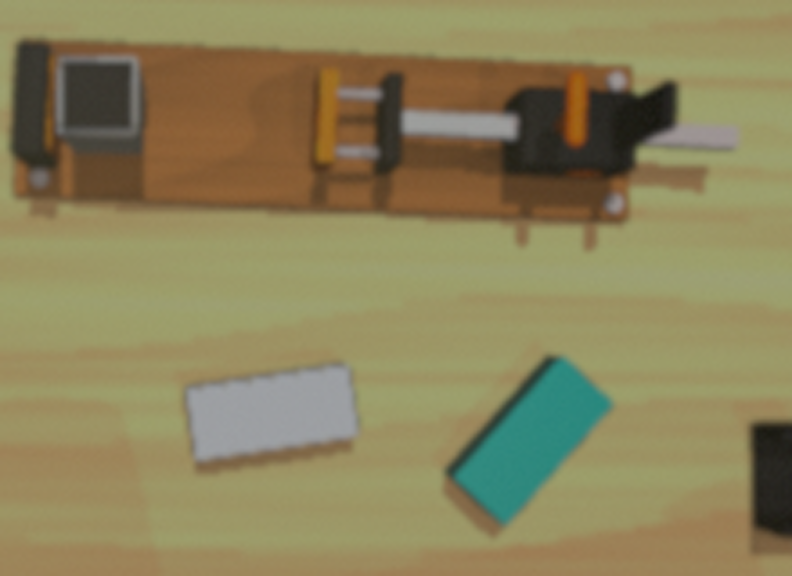

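The crop confirms it: the silver block at crop (272,413) is tube_b. It has the same finish as tube_a at (98,96), and the turquoise one at (530,440) is the look-alike. Next I'll compute the clamp frame and the first approach.

```bash
cat >> h.py <<'E'
def go(p,ya,s=None):
    "normalised dx,dy,dz,twist to reach TCP p with tool y axis at world angle ya (deg)"
    s=s or read_state(); R=np.array(s["tool_rot"]); d=R.T@(np.array(p)-s["tool_pos"])/.4
    a=np.degrees(np.arctan2(R[1,1],R[0,1])); t=(a-ya+180)%360-180
    return np.round(np.r_[d,t/360],4)
E
python3 - <<'E'
from h import *
import pickle
c=pickle.load(open("top.pkl","rb"))
P=lambda x,y,z:onz(c,245+x/3.6,180+y/3.6,z)[:2]
B=np.array([P(15,40,.012),P(632,68,.012),P(626,222,.012),P(15,196,.012)])
print(B.round(4),[np.linalg.norm(B[j]-B[j-1]) for j in range(4)])
d=(B[0]+B[3]-B[1]-B[2]);d/=np.linalg.norm(d); ex=np.array([d[1],-d[0]])
O=B.mean(0)+.030*d  # board centre at y=-30mm
print("origin",O,"yaw",np.degrees(np.arctan2(-d[0],d[1])))
f=lambda p:(np.array([(p-O)@ex,(p-O)@d])*1e3).round(1)
for n,x,y,z in [("ta",57,58,.102),("ta",140,55,.102),("ta",141,136,.102),("ta",58,136,.102),("padtop",318,68,.072),("padtop",318,165,.072),("jaw",391,75,.072),("jaw",391,172,.072),("bar",576,72,.14),("bar",576,145,.14),("anv",48,42,.087),("anv",48,158,.087)]: print(n,f(P(x,y,z)))
print(go([.4509,.0253,.13],9.15), read_state()["grip_width"])
E
```

```text
[[ 0.6608  0.1443]
 [ 0.6505 -0.2082]
 [ 0.5618 -0.2041]
 [ 0.5723  0.1424]] [np.float64(0.08852045250610477), np.float64(0.35265945858121084), np.float64(0.08881700784089039), np.float64(0.3466373378672684)]
origin [ 0.61223538 -0.00143167] yaw -1.7061438471358201
ta [ 20.2 113.3]
ta [23.6 71.3]
ta [-17.8  68.9]
ta [-19.7 110.8]
padtop [ 26.  -21.5]
padtop [-25.6 -23.4]
jaw [ 24.1 -60.5]
jaw [-27.7 -62.2]
bar [  18.7 -144.6]
bar [ -17.3 -145.5]
anv [ 30.8 120. ]
anv [-29.6 116.9]
[ 1.0333 -0.9825  0.2115 -0.2005] 1.000771720786348
```

Request:
apply_moves(
  motion=[1.0,-0.95,0.1,-0.2,1,1.0,-0.95,0.1,-0.2,1,1.0,-0.95,0.1,-0.2,1,1.0,-0.95,0.1,-0.2,1,1.0,-0.95,0.1,-0.2,1],
)

```text
t: 1.52
tool_pos: [0.3652, -0.2169, 0.1921]
tool_rot: [[0.156, 0.988, 0.001], [0.988, -0.156, -0.001], [-0.0, 0.001, -1.0]]
contact_force: [0.7, 0.3, 0.1]
grip_width: 1.0
```

```bash
python3 -c "
from h import *
print(go([.4509,.0253,.10],9.15),read_state()['t'])"
```

```text
[ 0.6315  0.1167  0.2301 -0.0504] 1.525
```

Request:
apply_moves(
  motion=[0.63,0.117,0.23,-0.05,1,0.63,0.117,0.23,-0.05,1,0.63,0.117,0.23,-0.05,1,0.63,0.117,0.23,-0.05,1,0.63,0.117,0.23,-0.05,1],
)

```text
t: 2.15
tool_pos: [0.4504, 0.0276, 0.0988]
tool_rot: [[-0.16, 0.987, -0.001], [0.987, 0.16, 0.0], [0.0, -0.001, -1.0]]
contact_force: [1.1, -0.9, -0.2]
grip_width: 1.003
```

```bash
python3 - <<'E'
from h import *
import pickle
c=capture("wrist"); pickle.dump(c,open("w.pkl","wb")); save(c,"w1",k=1.0)
s=read_state(); print(s["t"],s["tool_pos"],go([.4509,.0253,.10],9.15))
for z in (.0,.04):
  print([proj(c,[.4552+a*-.159*.045+b*.987*.02,-.0014+a*.987*.045+b*.159*.02,z]).round().tolist() for a in(-1,1) for b in (-1,1)])
E
```

```text
2.2 [0.45044894 0.02861978 0.09830282] [-0.0084 -0.0002 -0.0043  0.0001]
[[288.0, 336.0], [342.0, 337.0], [286.0, 218.0], [345.0, 218.0]]
[[284.0, 367.0], [346.0, 367.0], [281.0, 233.0], [349.0, 233.0]]
```

View pics/w1.png

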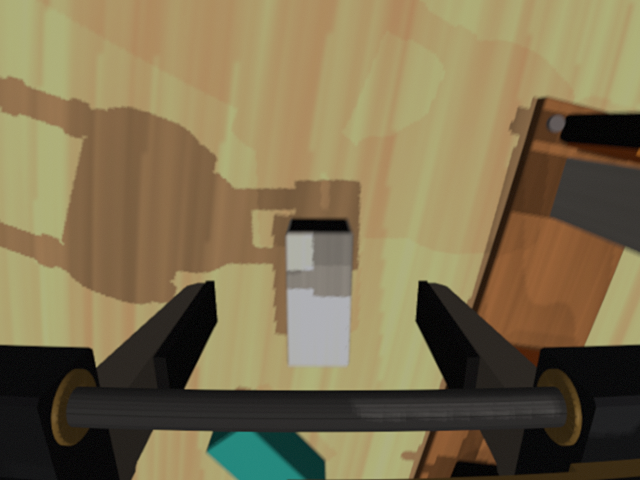

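The wrist view shows tube_b at cols 287–350, rows 232–366, which agrees with my estimate to about 2 mm. Descending and gripping lightly near its +y end.

Request:
apply_moves(
  motion=[-0.008,0.004,0.15,0,1,-0.008,0.004,0.235,0,1,-0.008,0.004,0.235,0,0.8,-0.008,0.004,0.235,0,0.42,-0.008,0.004,0.235,0,0.42],
)

```text
t: 2.82
tool_pos: [0.453, 0.0255, 0.0051]
tool_rot: [[-0.16, 0.987, 0.0], [0.987, 0.16, 0.001], [0.001, 0.0, -1.0]]
contact_force: [0.8, 0.4, -0.8]
grip_width: 0.696
```

Request:
apply_moves(
  motion=[0,0,0,0,0.42,0,0,0,0,0.42,0,0,0,0,0.42,0,0,0,0,0.42,0,0,0,0,0.42],
)

```text
t: 3.45
tool_pos: [0.4531, 0.0254, 0.0054]
tool_rot: [[-0.16, 0.987, 0.0], [0.987, 0.16, 0.001], [0.001, 0.0, -1.0]]
contact_force: [-2.1, -0.2, 5.4]
grip_width: 0.431
```

Request:
apply_moves(
  motion=[-0.012,0,-0.026,0,0.42,-0.028,0,-0.05,0,0.42,-0.047,0,-0.073,0,0.42,-0.07,0,-0.091,0,0.42,-0.096,0,-0.105,0,0.42],
)

```text
t: 4.08
tool_pos: [0.4595, -0.0133, 0.048]
tool_rot: [[-0.16, 0.987, 0.001], [0.987, 0.16, 0.001], [0.001, 0.001, -1.0]]
contact_force: [0.0, 0.2, -0.8]
grip_width: 0.432
```

```bash
python3 - <<'E'
from h import *
import pickle
a=capture("scene"); b=capture("wrist")
p=proj(a,[.455,0,.05]).astype(int);print(p)
x,y=p; A=cv2.resize(a["image"][y-60:y+60,x-60:x+60],(480,480),interpolation=2)
B=cv2.resize(b["image"][:,:],(320,240))
im=np.zeros((480,800,3),np.uint8); im[:,:480]=A; im[:240,480:]=B
cv2.imwrite("pics/t1.png",im[...,::-1])
E
```

```text
[286 227]
```

View pics/t1.png

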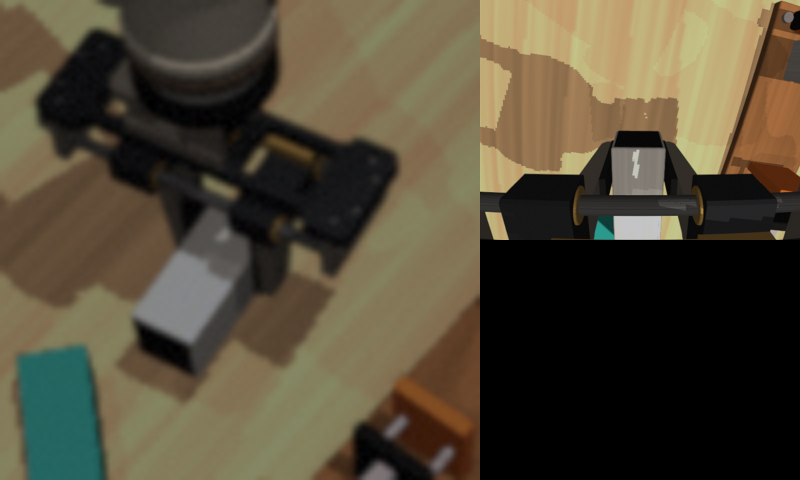

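The tube is still horizontal: free end at (180,340), held in the air by pad friction (t1.png). I'll lower it until its free end is just above the bench and loosen the grip stepwise, so that gravity tilts it. A slip at that height would do no harm.

Request:
apply_moves(
  motion=[0.04,0,0.04,0,0.42,0.085,0,0.08,0,0.42,0.085,0,0.08,0,0.42,0.085,0,0.08,0,0.42,0.085,0,0.08,0,0.42],
)

```text
t: 4.8
tool_pos: [0.4554, 0.0194, 0.0167]
tool_rot: [[-0.158, 0.987, 0.003], [0.987, 0.158, -0.0], [-0.001, 0.003, -1.0]]
contact_force: [-0.3, -0.1, -1.0]
grip_width: 0.434
```

```bash
cat > look.py <<'E'
from h import *
s=read_state();print(s["t"],s["tool_pos"],s["contact_force"],s["ft_torque"],s["grip_width"])
for n in ("scene","wrist"):
    c=capture(n); print(n,[(np.round(r["rect"],1).tolist(),round(r["confidence"],2)) for r in spot_in(n,"tube_b")])
E
python3 look.py
```

```text
4.8 [0.45536054 0.0194327  0.01666723] [-0.32981593 -0.08745592 -1.00689803] [ 0.02307863 -0.10712461 -0.0340186 ] 0.43419782812564206
scene [([355.2, 212.3, 379.2, 255.2], 0.9), ([267.9, 215.2, 295.4, 261.3], 0.8), ([229.5, 254.5, 255.3, 297.0], 0.79)]
wrist [([265.7, 261.0, 374.1, 479.2], 0.8)]
```

Request:
apply_moves(
  motion=[0,0,0,0,0.424,0,0,0,0,0.426,0,0,0,0,0.428,0,0,0,0,0.43,0,0,0,0,0.43],
)

```text
t: 5.62
tool_pos: [0.4551, 0.0195, 0.0165]
tool_rot: [[-0.158, 0.987, 0.002], [0.987, 0.158, 0.0], [-0.0, 0.002, -1.0]]
contact_force: [-0.3, -0.8, -0.6]
grip_width: 0.434
```

```bash
python3 look.py
```

```text
5.625 [0.45510029 0.01945678 0.01652753] [-0.33755699 -0.79763634 -0.57569119] [ 0.01903431 -0.08568212  0.02397773] 0.4341491984291245
scene [([232.5, 253.0, 252.1, 298.0], 0.85), ([354.9, 214.0, 378.7, 254.7], 0.84), ([266.6, 215.9, 295.9, 257.7], 0.6), ([398.7, 170.0, 449.2, 208.9], 0.37), ([321.4, 258.5, 347.2, 287.4], 0.24)]
wrist [([260.9, 262.6, 372.2, 479.0], 0.8), ([226.9, 470.6, 236.0, 480.0], 0.58)]
```

Request:
apply_moves(
  motion=[0,0,0,0,0.432,0,0,0,0,0.432,0,0,0,0,0.434,0,0,0,0,0.434,0,0,0,0,0.434],
)

```text
t: 6.45
tool_pos: [0.4551, 0.0194, 0.0166]
tool_rot: [[-0.158, 0.987, 0.003], [0.987, 0.158, 0.0], [-0.0, 0.003, -1.0]]
contact_force: [-0.3, 0.4, -1.7]
grip_width: 0.438
```

```bash
python3 look.py
```

```text
6.45 [0.45514255 0.01942684 0.0165584 ] [-0.34438411  0.39591868 -1.73507235] [-0.00916475 -0.09437596  0.03871015] 0.43780936898992323
scene [([355.5, 211.8, 379.6, 252.2], 0.92), ([230.7, 252.6, 252.4, 298.6], 0.55)]
wrist [([263.9, 264.0, 369.6, 478.6], 0.83), ([226.9, 467.8, 238.0, 478.5], 0.49)]
```

Request:
apply_moves(
  motion=[0,0,0,0,0.435,0,0,0,0,0.436,0,0,0,0,0.436,0,0,0,0,0.437,0,0,0,0,0.437],
)

```text
t: 7.28
tool_pos: [0.4551, 0.0195, 0.0166]
tool_rot: [[-0.158, 0.987, 0.003], [0.987, 0.158, 0.0], [-0.0, 0.003, -1.0]]
contact_force: [0.2, -0.5, -1.0]
grip_width: 0.437
```

```bash
python3 look.py; cat > duo.py <<'E'
from h import *
import sys
n=sys.argv[1]; X=[float(v) for v in sys.argv[2:5]]
a=capture("scene"); b=capture("wrist"); x,y=proj(a,X).astype(int)
A=cv2.resize(a["image"][y-45:y+45,x-38:x+37],(400,480),interpolation=2)
im=np.zeros((480,800,3),np.uint8); im[:,:400]=A; im[:,400:]=b["image"][:,120:520]
cv2.imwrite("pics/%s.png"%n,im[...,::-1])
E
python3 duo.py t2 .457 0 .03
```

```text
7.275 [0.45514195 0.0194536  0.01655983] [ 0.19956874 -0.52549062 -0.9657495 ] [ 0.02134965 -0.0687879   0.05227966] 0.43738380223441264
scene [([229.3, 252.0, 253.3, 297.5], 0.86), ([353.8, 213.5, 381.9, 256.1], 0.69), ([272.4, 213.2, 294.5, 260.1], 0.66)]
wrist [([262.8, 263.7, 371.6, 479.2], 0.95)]
```

View pics/t2.png

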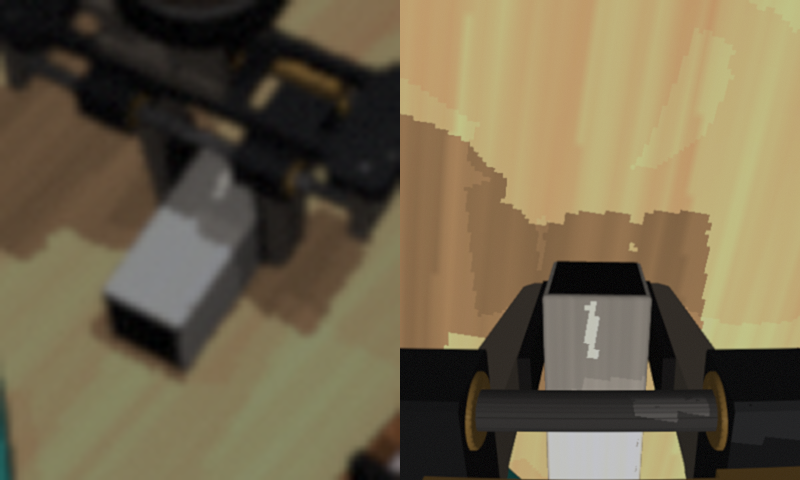

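Still horizontal and held, at wrist rows 262–295 for the end cap (t2.png). Loosening further.

Request:
apply_moves(
  motion=[0,0,0,0,0.439,0,0,0,0,0.44,0,0,0,0,0.441,0,0,0,0,0.442,0,0,0,0,0.442],
)

```text
t: 8.2
tool_pos: [0.4551, 0.0194, 0.0165]
tool_rot: [[-0.158, 0.987, 0.003], [0.987, 0.158, 0.0], [-0.0, 0.003, -1.0]]
contact_force: [0.1, -1.1, 0.5]
grip_width: 0.441
```

```bash
python3 look.py
```

```text
8.2 [0.45513171 0.01943513 0.01654838] [ 0.14293789 -1.12494501  0.48915462] [-0.00861394 -0.14416099 -0.04004848] 0.44132598448579036
scene [([271.7, 217.1, 295.8, 259.8], 0.9), ([231.6, 255.2, 252.1, 299.1], 0.79), ([352.6, 211.9, 377.4, 255.1], 0.69), ([321.8, 261.0, 344.2, 286.2], 0.55), ([264.0, 260.0, 344.6, 351.1], 0.48)]
wrist [([266.6, 255.2, 367.2, 465.5], 0.77), ([228.8, 469.3, 234.8, 477.2], 0.49)]
```

```bash
python3 duo.py t3 .457 0 .03
```

```text
(no output)
```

View pics/t3.png

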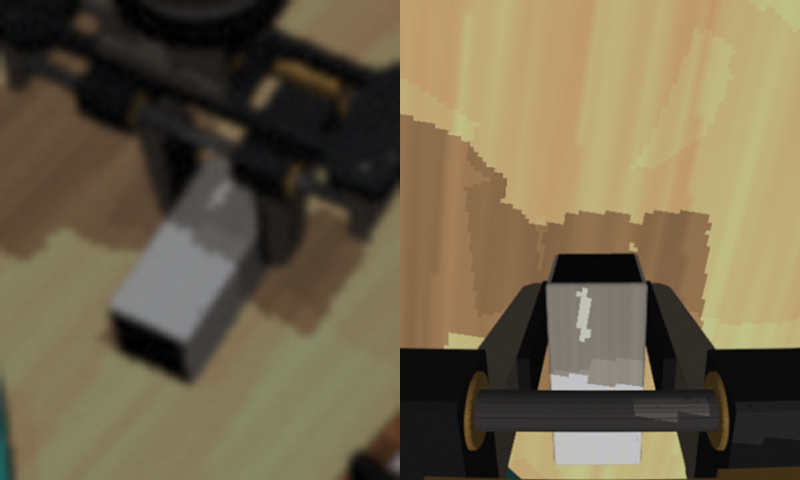

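The t3 picture shows the tube flat on the bench again (cap at rows 254–283). It slipped out instead of swinging, so gravity won't stand it up. New plan: hold the tube near one end, point the other end at the board's side, push that end against the board's upper edge so the tube levers up in the grip, and follow with an arc. First regrip, lift and turn by about 79°.

Request:
apply_moves(
  motion=[0,0,0.016,0,0.45,0,0,0.016,0,0.4,0,0,0.016,0,0.4,0,0,0.016,0,0.4,0,0,-0.1,0,0.4],
)

```text
t: 9.12
tool_pos: [0.4514, 0.0202, 0.0539]
tool_rot: [[-0.158, 0.987, -0.006], [0.987, 0.158, 0.002], [0.003, -0.006, -1.0]]
contact_force: [1.4, 0.3, 0.1]
grip_width: 0.434
```

Request:
apply_moves(
  motion=[0,0,0,-0.22,0.4,0,0,0,-0.22,0.4,0,0,0,-0.22,0.4,0,0,0,-0.22,0.4,0,0,0,-0.22,0.4],
)

```text
t: 9.75
tool_pos: [0.4513, 0.0202, 0.0538]
tool_rot: [[-0.892, 0.452, -0.003], [0.452, 0.892, 0.003], [0.004, 0.001, -1.0]]
contact_force: [0.0, -0.5, -1.3]
grip_width: 0.433
```

```bash
python3 - <<'E'
from h import *
s=read_state();print(s["q"],s["grip_width"],go([.4852,.0273,.04],88.3),go([.4852,.0273,.018],88.3))
E
```

```text
[-0.2254017   0.04076122  2.06925159  0.00236716  1.03551365 -1.32879494] 0.4325828631617986 [-0.0678  0.0541  0.0343 -0.0699] [-0.068   0.054   0.0893 -0.0699]
```

Request:
apply_moves(
  motion=[-0.068,0.054,0,-0.07,0.4,-0.068,0.054,0,-0.07,0.4,-0.068,0.054,0,-0.07,0.4,-0.068,0.054,0.089,-0.07,0.4,-0.068,0.054,0.089,-0.07,0.4],
)

```text
t: 10.38
tool_pos: [0.4823, 0.0278, 0.0159]
tool_rot: [[-1.0, 0.029, -0.01], [0.029, 1.0, 0.004], [0.01, 0.004, -1.0]]
contact_force: [-0.3, -0.1, -0.9]
grip_width: 0.43
```

```bash
python3 duo.py t4 .53 .025 .03;python3 -c "
from h import *
print(go([.4852,.0273,.018],88.3))"
```

```text
[-0.0003 -0.0001  0.0011  0.0001]
```

View pics/t4.png

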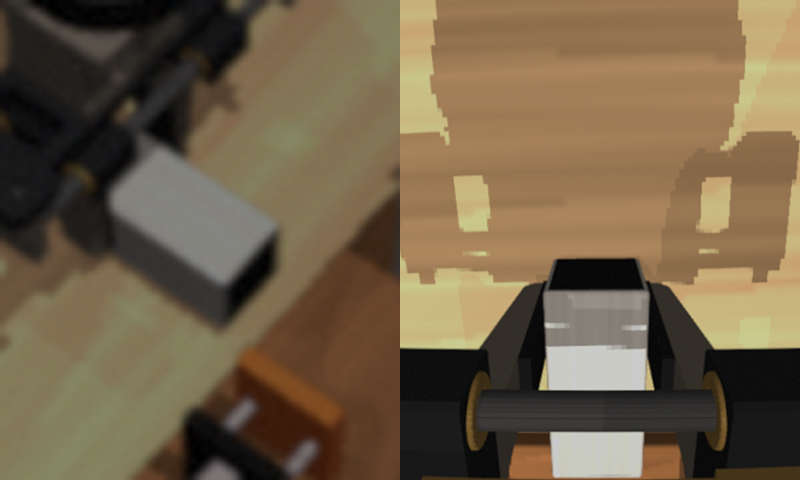

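The tube points at the board with a gap of about 10 mm (free end at about (230,300) in t4.png). Now the push and the first part of the arc.

Request:
apply_moves(
  motion=[-0.032,0,0,0,0.4,-0.044,0,-0.027,0,0.4,-0.059,0,-0.053,0,0.4,-0.078,0,-0.075,0,0.4,-0.1,0,-0.094,0,0.4],
)

```text
t: 11.1
tool_pos: [0.5264, 0.0259, 0.0571]
tool_rot: [[-1.0, 0.029, -0.002], [0.029, 1.0, 0.003], [0.002, 0.003, -1.0]]
contact_force: [0.0, 0.8, -1.2]
grip_width: 0.434
```

```bash
python3 look.py; python3 duo.py t5 .55 .025 .05
```

```text
11.1 [0.52644057 0.02594363 0.05706634] [ 0.03473889  0.80661957 -1.20351419] [ 0.0569048  -0.07074061  0.04521449] 0.4342152903862408
scene [([354.8, 211.2, 378.1, 253.7], 0.95), ([232.1, 256.7, 254.7, 299.1], 0.9), ([313.9, 221.5, 345.3, 257.9], 0.71)]
wrist [([261.6, 260.7, 370.1, 479.5], 0.7), ([0.0, 30.0, 76.4, 207.0], 0.56), ([395.2, 439.6, 398.4, 444.7], 0.46)]
```

View pics/t5.png

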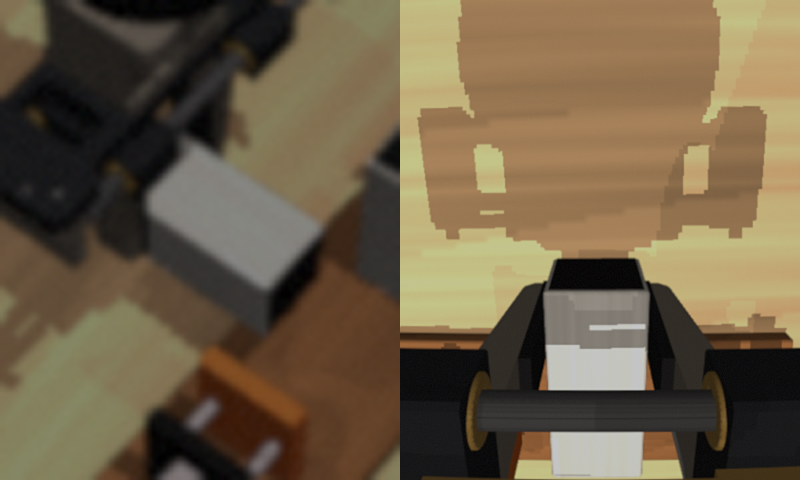

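t5.png shows the tube still horizontal, raised over the board (end at about (270,300)). The rise came before the contact and it cleared the edge. Going back, lower this time, and pushing until the force shows contact.

Request:
apply_moves(
  motion=[0.103,0,0,0,0.4,0.103,0,0,0,0.4,0.103,0,0.11,0,0.4,0.103,0,0.11,0,0.4,0.103,0,0.11,0,0.4],
)

```text
t: 12.02
tool_pos: [0.4835, 0.0275, 0.012]
tool_rot: [[-1.0, 0.029, -0.006], [0.029, 1.0, 0.003], [0.006, 0.003, -1.0]]
contact_force: [0.1, -0.0, -0.3]
grip_width: 0.433
```

```bash
cat > st.py <<'E'
from h import *
s=read_state();print(s["t"],np.round(s["tool_pos"],4),np.round(s["contact_force"],1),s["grip_width"])
c=capture("wrist")["image"]; g=cv2.cvtColor(c,cv2.COLOR_RGB2GRAY)[:,314:324].mean(1)
print("dark rows",[int(i) for i in np.where(g<40)[0]][:1],"..",g[230:380:6].astype(int).tolist())
E
python3 st.py; python3 -c "
from h import *
print(go([.4852,.0273,.013],88.3))"
```

```text
12.025 [0.4835 0.0275 0.012 ] [ 0.1 -0.  -0.3] 0.4330971203675557
dark rows [262] .. [136, 134, 136, 142, 142, 98, 9, 8, 7, 7, 8, 137, 145, 137, 131, 131, 204, 130, 132, 132, 206, 204, 203, 203, 204]
[-0.0038 -0.0003 -0.0018  0.0001]
```

Request:
apply_moves(
  motion=[-0.025,0,0,0,0.4,-0.035,0,0,0,0.4,-0.04,0,0,0,0.4,-0.04,0,0,0,0.4,-0.04,0,0,0,0.4],
)

```text
t: 12.7
tool_pos: [0.4978, 0.0273, 0.0117]
tool_rot: [[-1.0, 0.029, -0.01], [0.028, 1.0, 0.004], [0.01, 0.003, -1.0]]
contact_force: [-4.9, -0.3, 1.4]
grip_width: 0.435
```

```bash
python3 st.py
```

```text
12.7 [0.4978 0.0273 0.0117] [-4.9 -0.3  1.4] 0.43536546224117767
dark rows [262] .. [139, 132, 127, 130, 135, 95, 8, 8, 7, 7, 7, 137, 145, 146, 131, 131, 131, 132, 132, 132, 207, 204, 204, 204, 204]
```

Request:
apply_moves(
  motion=[-0.01,0,0,0,0.42,-0.015,0,0,0,0.42,-0.018,0,-0.003,0,0.42,-0.02,0,-0.006,0,0.42,-0.022,0,-0.01,0,0.42],
)

```text
t: 13.38
tool_pos: [0.4988, 0.0279, 0.012]
tool_rot: [[-0.999, 0.028, -0.027], [0.028, 1.0, 0.005], [0.028, 0.004, -1.0]]
contact_force: [-14.0, -1.5, -2.2]
grip_width: 0.433
```

```bash
python3 st.py
```

```text
13.375 [0.4988 0.0279 0.012 ] [-14.   -1.5  -2.2] 0.433040950253859
dark rows [260] .. [137, 131, 128, 131, 137, 9, 9, 7, 8, 8, 11, 140, 145, 146, 131, 131, 131, 205, 130, 131, 131, 205, 204, 204, 203]
```

Contact held at 14 N with almost no rotation: the pads grip too large an area. I'll set the tube down and regrip only its top corner at the end (about a 10 x 10 mm overlap), which gives a long lever and little torsional friction.

Request:
apply_moves(
  motion=[0.02,0,0,0,0.42,0.02,0,0.006,0,0.42,0.02,0,0.006,0,0.42,0.02,0,0.006,0,0.6,0.02,0,0.006,0,0.7],
)

```text
t: 14.05
tool_pos: [0.4915, 0.028, 0.0103]
tool_rot: [[-0.999, 0.028, -0.026], [0.028, 1.0, 0.005], [0.026, 0.004, -1.0]]
contact_force: [0.2, -0.5, -0.1]
grip_width: 0.627
```

```bash
python3 st.py; python3 - <<'E'
from h import *
c=capture("top"); im=c["image"]; hsv=cv2.cvtColor(im,cv2.COLOR_RGB2HSV)
print([(np.round(r["rect"]).tolist(),round(r["confidence"],2)) for r in spot_in("top","tube_b")])
print(go([.473,.0278,.03],88.3))
E
```

```text
14.05 [0.4915 0.028  0.0103] [ 0.2 -0.5 -0.1] 0.6268436347130983
dark rows [260] .. [139, 141, 140, 133, 128, 27, 7, 7, 7, 6, 120, 145, 145, 146, 131, 131, 130, 147, 131, 131, 203, 202, 202, 202, 202]
[([262.0, 195.0, 282.0, 222.0], 0.96), ([369.0, 279.0, 414.0, 324.0], 0.94)]
[ 0.0465 -0.0016 -0.0485  0.0003]
```

Request:
apply_moves(
  motion=[0,0,-0.05,0,0.7,0.046,0,-0.05,0,0.7,0.046,0,-0.05,0,0.5,0.046,0,-0.05,0,0.4,0.046,0,-0.05,0,0.4],
)

```text
t: 14.82
tool_pos: [0.4737, 0.0284, 0.0305]
tool_rot: [[-0.999, 0.028, -0.027], [0.028, 1.0, 0.005], [0.027, 0.004, -1.0]]
contact_force: [0.2, 0.3, 0.5]
grip_width: 0.426
```

Request:
apply_moves(
  motion=[0,0,0,0,0.4,0,0,-0.01,0,0.4,0,0,-0.02,0,0.4,0,0,-0.02,0,0.4,0,0,-0.02,0,0.4],
)

```text
t: 15.45
tool_pos: [0.4739, 0.0284, 0.0385]
tool_rot: [[-0.999, 0.028, -0.027], [0.028, 1.0, 0.005], [0.027, 0.004, -1.0]]
contact_force: [0.0, 0.2, -1.3]
grip_width: 0.429
```

```bash
python3 st.py
```

```text
15.45 [0.4739 0.0284 0.0385] [ 0.   0.2 -1.3] 0.42906321204540226
dark rows [280] .. [133, 129, 128, 131, 135, 134, 127, 118, 110, 7, 7, 8, 6, 20, 189, 194, 194, 193, 194, 193, 194, 193, 194, 194, 194]
```

```bash
cat > tilt.py <<'E'
from h import *
import sys
# pivot: patch centre relative to TCP; tube frame: pivot at (5 from end, 5 below top face) ; axis toward +x, foot-down tilt th
s=read_state(); c=capture("wrist"); g=cv2.cvtColor(c["image"],cv2.COLOR_RGB2GRAY)[:,314:324].mean(1)
d=np.where(g<40)[0]; d=d[d<470]; print(s["t"],np.round(s["tool_pos"],4),np.round(s["contact_force"],1),"dark",d.min(),[int(i) for i in d[1:][np.diff(d)>1]],[int(i) for i in d[:-1][np.diff(d)>1]],d.max())
p=np.array(s["tool_pos"])+[0,0,.005]; p[0]+=.0047
for th in range(0,100,10):
    t=np.radians(th); ax=np.array([np.cos(t),0,-np.sin(t)]); up=np.array([np.sin(t),0,np.cos(t)])
    print(th,[round(proj(c,p-.005*ax+.005*up-h*up)[1]) for h in (.04,0)],end=" ")
E
python3 tilt.py
```

```text
15.5 [0.4738 0.0284 0.0384] [ 0.8 -0.9 -0.8] dark 280 [391] [308] 398
0 [277, 308] 10 [267, 311] 20 [258, 313] 30 [250, 316] 40 [243, 319] 50 [238, 322] 60 [235, 324] 70 [234, 326] 80 [236, 328] 90 [241, 329]
```

Request:
apply_moves(
  motion=[-0.015,0,0,0,0.4,-0.018,0,0,0,0.4,-0.02,0,0,0,0.4,-0.022,0,0,0,0.4,-0.024,0,0,0,0.4],
)

```text
t: 16.18
tool_pos: [0.4803, 0.0284, 0.0371]
tool_rot: [[-0.999, 0.028, -0.034], [0.027, 1.0, 0.006], [0.034, 0.005, -0.999]]
contact_force: [-10.0, -1.1, 3.8]
grip_width: 0.427
```

```bash
python3 tilt.py
```

```text
16.175 [0.4803 0.0284 0.0371] [-10.   -1.1   3.8] dark 281 [391] [308] 398
0 [277, 308] 10 [267, 310] 20 [258, 313] 30 [250, 316] 40 [243, 319] 50 [238, 322] 60 [235, 324] 70 [234, 326] 80 [236, 328] 90 [240, 329]
```

Request:
apply_moves(
  motion=[-0.006,0,0,0,0.42,-0.006,0,0,0,0.425,-0.006,0,-0.002,0,0.428,-0.006,0,-0.004,0,0.43,-0.006,0,-0.005,0,0.43],
)

```text
t: 16.85
tool_pos: [0.4823, 0.0285, 0.0389]
tool_rot: [[-0.999, 0.027, -0.035], [0.027, 1.0, 0.006], [0.036, 0.005, -0.999]]
contact_force: [-3.9, 0.1, 0.3]
grip_width: 0.432
```

```bash
python3 tilt.py
```

```text
16.85 [0.4823 0.0285 0.0389] [-3.9  0.1  0.3] dark 278 [391] [309] 398
0 [277, 307] 10 [267, 310] 20 [258, 313] 30 [250, 316] 40 [243, 319] 50 [238, 321] 60 [235, 324] 70 [234, 326] 80 [236, 327] 90 [240, 329]
```

Loosening to 0.43 lets it rotate: about 4° now, and the force has dropped to 4 N. Following the arc with this light grip.

Request:
apply_moves(
  motion=[-0.011,0,-0.014,0,0.43,-0.018,0,-0.028,0,0.43,-0.026,0,-0.041,0,0.43,-0.035,0,-0.053,0,0.43,-0.035,0,-0.053,0,0.43],
)

```text
t: 17.52
tool_pos: [0.4966, 0.0281, 0.0602]
tool_rot: [[-0.999, 0.027, -0.037], [0.027, 1.0, 0.006], [0.037, 0.005, -0.999]]
contact_force: [-8.0, -0.3, 4.0]
grip_width: 0.432
```

```bash
python3 tilt.py
```

```text
17.525 [0.4966 0.0281 0.0602] [-8.  -0.3  4. ] dark 259 [391] [308] 398
0 [277, 307] 10 [267, 310] 20 [258, 313] 30 [250, 316] 40 [243, 319] 50 [238, 321] 60 [235, 324] 70 [234, 326] 80 [236, 327] 90 [240, 328]
```

Request:
apply_moves(
  motion=[-0.018,0,-0.017,0,0.43,-0.034,0,-0.033,0,0.43,-0.052,0,-0.047,0,0.43,-0.072,0,-0.059,0,0.43,-0.092,0,-0.07,0,0.43],
)

```text
t: 18.2
tool_pos: [0.5355, 0.0268, 0.0877]
tool_rot: [[-0.999, 0.027, -0.035], [0.027, 1.0, 0.006], [0.035, 0.005, -0.999]]
contact_force: [-2.3, -0.5, 2.1]
grip_width: 0.432
```

```bash
python3 tilt.py
```

```text
18.2 [0.5355 0.0268 0.0877] [-2.3 -0.5  2.1] dark 237 [391] [310] 398
0 [277, 308] 10 [267, 310] 20 [258, 313] 30 [250, 316] 40 [243, 319] 50 [238, 321] 60 [235, 324] 70 [234, 326] 80 [236, 327] 90 [240, 329]
```

Request:
apply_moves(
  motion=[-0.03,0,-0.009,0,0.43,-0.06,0,-0.013,0,0.43,-0.09,0,-0.014,0,0.43,-0.12,0,-0.01,0,0.43,-0.146,0,-0.003,0,0.43],
)

```text
t: 18.88
tool_pos: [0.5989, 0.0249, 0.09]
tool_rot: [[-0.999, 0.027, -0.026], [0.027, 1.0, 0.005], [0.026, 0.005, -1.0]]
contact_force: [-1.5, 2.1, 18.4]
grip_width: 0.429
```

```bash
python3 tilt.py
```

```text
18.875 [0.5989 0.0249 0.09  ] [-1.5  2.1 18.4] dark 238 [392] [316] 393
0 [277, 308] 10 [267, 311] 20 [258, 313] 30 [250, 316] 40 [243, 319] 50 [238, 322] 60 [235, 324] 70 [235, 326] 80 [236, 328] 90 [241, 329]
```

```bash
python3 duo.py t6 .58 .025 .06
```

```text
(no output)
```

View pics/t6.png

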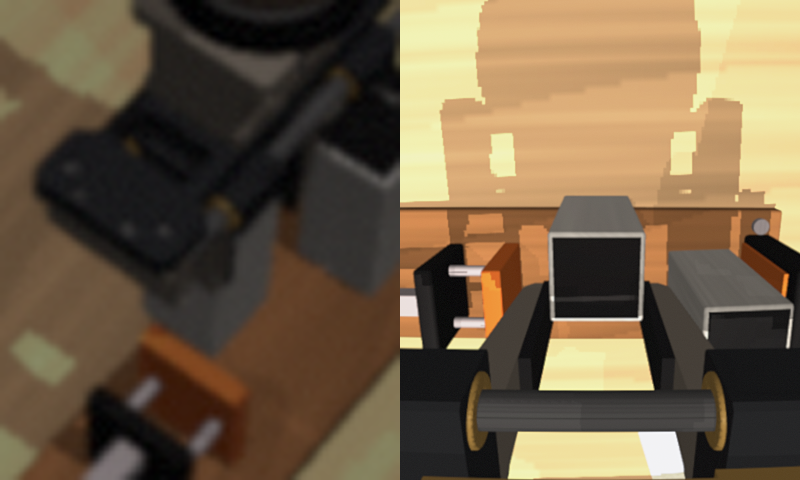

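t6.png shows tube_b standing on the board's near edge: cap square at wrist (550–642, 233–320), with tube_a upright at right and the pad at left. Releasing the press, opening, and measuring where it stands.

Request:
apply_moves(
  motion=[0,0,0,0,0.43,0,0,0,0,0.44,0,0,0,0,0.46,0,0,0,0,0.55,0,0,0,0,0.75],
)

```text
t: 19.65
tool_pos: [0.5987, 0.0249, 0.0898]
tool_rot: [[-0.999, 0.027, -0.026], [0.027, 1.0, 0.005], [0.026, 0.005, -1.0]]
contact_force: [-0.2, -0.5, -0.2]
grip_width: 0.633
```

```bash
cat > cap.py <<'E'
from h import *
s=read_state(); c=capture("wrist"); g=cv2.cvtColor(c["image"],cv2.COLOR_RGB2GRAY)
print(s["t"],np.round(s["tool_pos"],4),np.round(s["contact_force"],1),s["grip_width"])
r=[(np.round(r["rect"]).tolist(),round(r["confidence"],2)) for r in spot_in("wrist","tube_b")];print(r)
m=(g<45).astype(np.uint8); m[385:]=0
k,l,st,ce=cv2.connectedComponentsWithStats(m)
for i in range(1,k):
    if st[i,4]>800:
        x,y,w,h=st[i,:4]; P=[onz(c,u,v,.102)[:2].round(4).tolist() for u,v in ((x,y),(x+w,y),(x+w,y+h),(x,y+h))]; print(st[i],P,np.mean(P,0).round(4))
E
python3 cap.py
```

```text
19.65 [0.5987 0.0249 0.0898] [-0.2 -0.5 -0.2] 0.6333485905076927
[([0.0, 0.0, 74.0, 88.0], 0.86), ([386.0, 249.0, 517.0, 356.0], 0.67), ([269.0, 200.0, 367.0, 322.0], 0.62)]
[  433   236   191   149 10963] [[0.5673, 0.0731], [0.5696, 0.1564], [0.6436, 0.1707], [0.6375, 0.0767]] [0.6045 0.1192]
[ 275  240   86   80 6433] [[0.5671, 0.0085], [0.5681, 0.0435], [0.6037, 0.0436], [0.6026, 0.0066]] [0.5854 0.0255]
[  10  245  179  140 8686] [[0.566, -0.1048], [0.5682, -0.027], [0.6341, -0.0346], [0.6343, -0.1219]] [ 0.6006 -0.0721]
[   0  247   80   97 5511] [[0.5667, -0.1097], [0.5677, -0.0735], [0.6126, -0.082], [0.6126, -0.1212]] [ 0.5899 -0.0966]
[ 380  281   45  104 2397] [[0.5861, 0.0515], [0.5867, 0.0706], [0.6373, 0.073], [0.6364, 0.0524]] [0.6116 0.0619]
[ 208  282   45  103 2585] [[0.5844, -0.0207], [0.5849, -0.0017], [0.6346, -0.0053], [0.6342, -0.0258]] [ 0.6095 -0.0134]
```

It stands free: centre about (0.585, 0.0255), cap interior 35.5 mm square. Narrowing the opening, centring on it, gripping its upper part, then lifting.

Request:
apply_moves(
  motion=[0,0.001,0,0,0.52,0.033,0.001,0,0,0.52,0.033,0.001,0.028,0,0.52,0.033,0.001,0.028,0,0.4,0.033,0.001,0.028,0,0.35],
)

```text
t: 20.38
tool_pos: [0.5853, 0.0257, 0.0786]
tool_rot: [[-0.999, 0.027, -0.026], [0.027, 1.0, 0.005], [0.026, 0.005, -1.0]]
contact_force: [-0.3, -0.5, -0.9]
grip_width: 0.436
```

Request:
apply_moves(
  motion=[0,0,0,0,0.35,0,0,-0.05,0,0.35,0,0,-0.1,0,0.35,0,0,-0.1,0.05,0.35,0,0,-0.1,0.1,0.35],
)

```text
t: 21.0
tool_pos: [0.5875, 0.0253, 0.1211]
tool_rot: [[-0.917, 0.397, -0.023], [0.397, 0.918, 0.005], [0.023, -0.005, -1.0]]
contact_force: [0.4, -0.2, -1.9]
grip_width: 0.434
```

```bash
python3 cap.py; python3 -c "
from h import *
print(go([.6145,.0436,.12],-1.7))"
```

```text
21.0 [0.5875 0.0253 0.1211] [ 0.4 -0.2 -1.9] 0.43440900244314484
[([0.0, 76.0, 58.0, 223.0], 0.86), ([266.0, 230.0, 368.0, 368.0], 0.75), ([383.0, 209.0, 508.0, 339.0], 0.61), ([13.0, 439.0, 52.0, 479.0], 0.5)]
[ 445  186   91  118 3817] [[0.5664, 0.1008], [0.5837, 0.1417], [0.6432, 0.1253], [0.6237, 0.0813]] [0.6043 0.1123]
[ 417  250   83   81 3883] [[0.5908, 0.0777], [0.6074, 0.1159], [0.6503, 0.1034], [0.6323, 0.063]] [0.6202 0.09  ]
[ 237  282   30  103 1815] [[0.5708, -0.0109], [0.5767, 0.003], [0.6306, -0.0226], [0.6243, -0.0377]] [ 0.6006 -0.017 ]
[ 272  284   91   81 7032] [[0.5787, 0.0048], [0.5968, 0.0467], [0.6397, 0.0298], [0.6205, -0.0148]] [0.6089 0.0166]
[ 366  284   30  101 1779] [[0.5974, 0.0481], [0.6034, 0.062], [0.6584, 0.0417], [0.6518, 0.0268]] [0.6278 0.0446]
[  23  288  201   97 8118] [[0.5294, -0.1176], [0.5711, -0.0184], [0.6216, -0.0443], [0.5787, -0.153]] [ 0.5752 -0.0833]
[ 423  348  155   37 4683] [[0.643, 0.0626], [0.6784, 0.1406], [0.7017, 0.1355], [0.6645, 0.0552]] [0.6719 0.0985]
[-0.0448  0.0687 -0.      0.1906]
```

Request:
apply_moves(
  motion=[0,0,0,0.19,0.35,0,0,0,0.19,0.35,0,0,0,0.19,0.35,0,0,0,0.19,0.35,0,0,0,0.19,0.35],
)

```text
t: 21.72
tool_pos: [0.5878, 0.0252, 0.1218]
tool_rot: [[-0.227, 0.974, -0.023], [0.974, 0.227, 0.005], [0.01, -0.021, -1.0]]
contact_force: [0.1, 0.1, -0.4]
grip_width: 0.437
```

```bash
python3 -c "
from h import *
print(go([.6145,.0436,.12],-1.7))"
```

```text
[0.0295 0.0755 0.0032 0.0412]
```

Request:
apply_moves(
  motion=[0,0,0,0.041,0.35,0,0,0,0.041,0.35,0.029,0.075,0,0.041,0.35,0.029,0.075,0,0.041,0.35,0.029,0.075,0,0.041,0.35],
)

```text
t: 22.35
tool_pos: [0.6143, 0.0432, 0.1218]
tool_rot: [[0.027, 0.999, -0.023], [1.0, -0.026, 0.005], [0.004, -0.023, -1.0]]
contact_force: [0.9, 0.2, -1.0]
grip_width: 0.434
```

```bash
cat > quad.py <<'E'
from h import *
s=read_state(); c=capture("wrist"); g=cv2.cvtColor(c["image"],cv2.COLOR_RGB2GRAY)
print(s["t"],np.round(s["tool_pos"],4),np.round(s["contact_force"],1),go([.6145,.0436,.079],-1.7,s))
m=(g<45).astype(np.uint8); m[384:]=0
k,l,st,ce=cv2.connectedComponentsWithStats(m)
T=s["tool_pos"]; z=.102+max(0,T[2]-.0786)
for i in range(1,k):
    if st[i,4]>1500:
        x,y,w,h=st[i,:4]; print(st[i],"at tubeA top",onz(c,x+w/2,y+h/2,.102)[:2].round(4),"at held top",onz(c,x+w/2,y+h/2,z)[:2].round(4))
c=capture("top"); print([(np.round(r["rect"]).tolist(),round(r["confidence"],2)) for r in spot_in("top","tube_a")])
E
python3 quad.py; python3 duo.py t7 .615 .05 .06
```

```text
22.35 [0.6143 0.0432 0.1218] [ 0.9  0.2 -1. ] [0.0007 0.003  0.1071 0.0005]
[ 262   93  121   37 3795] at tubeA top [0.6198 0.1261] at held top [0.6201 0.1246]
[ 285  151   75   76 5402] at tubeA top [0.619 0.091] at held top [0.6195 0.0975]
[ 236  282   31  102 1864] at tubeA top [0.58  0.016] at held top [0.5893 0.0395]
[ 272  283   91   82 7155] at tubeA top [0.6148 0.0208] at held top [0.6162 0.0432]
[ 366  283   30  101 1835] at tubeA top [0.6478 0.0147] at held top [0.6417 0.0385]
[  55  348  156   36 4581] at tubeA top [ 0.512  -0.0043] at held top [0.5368 0.0238]
[ 422  348  156   36 4600] at tubeA top [ 0.7128 -0.0066] at held top [0.692 0.022]
[([263.0, 194.0, 277.0, 221.0], 0.86), ([368.0, 278.0, 415.0, 328.0], 0.6), ([454.0, 298.0, 476.0, 330.0], 0.32)]
```

View pics/t7.png

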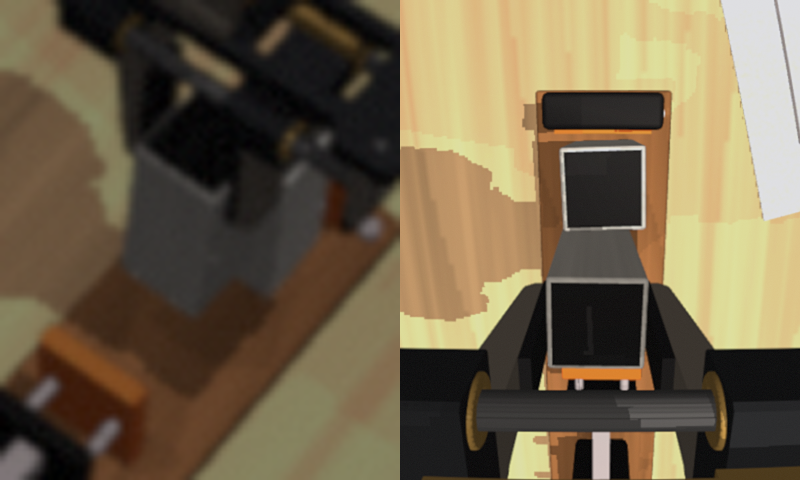

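t7.png: tube_b (right panel, cap 547–648, 280–368) hangs upright over the lane, in line with tube_a (562–645, 148–230), with the pad behind it at row 373. Lowering.

Request:
apply_moves(
  motion=[0,0.004,0.06,0,0.35,0,0.004,0.1,0,0.35,0,0.004,0.107,0,0.35,0,0.004,0.108,0,0.35,0,0.004,0.108,0,0.35],
)

```text
t: 23.22
tool_pos: [0.6149, 0.0433, 0.0785]
tool_rot: [[0.028, 0.999, -0.022], [1.0, -0.028, 0.005], [0.004, -0.022, -1.0]]
contact_force: [0.1, 0.1, -1.1]
grip_width: 0.435
```

Request:
apply_moves(
  motion=[0,0,0,0,0.43,0,0,0,0,0.44,0,0,0,0,0.46,0,0,0,0,0.6,0,0,0,0,0.8],
)

```text
t: 23.85
tool_pos: [0.615, 0.0433, 0.0786]
tool_rot: [[0.028, 0.999, -0.022], [1.0, -0.028, 0.005], [0.004, -0.022, -1.0]]
contact_force: [-0.2, -0.1, -0.4]
grip_width: 0.656
```

```bash
python3 quad.py
```

```text
23.85 [0.615  0.0433 0.0786] [-0.2 -0.1 -0.4] [ 0.0008 -0.0013 -0.0011  0.0002]
[ 243   85  153   46 4060] at tubeA top [0.62   0.1259] at held top [0.62   0.1259]
[ 270  159   98   96 7755] at tubeA top [0.6188 0.0909] at held top [0.6188 0.0909]
[ 382  281   46  103 2646] at tubeA top [0.6521 0.0388] at held top [0.6521 0.0388]
[ 205  282   47  102 2656] at tubeA top [0.5806 0.0398] at held top [0.5806 0.0398]
[ 267  287   90   81 6879] at tubeA top [0.6147 0.0418] at held top [0.6147 0.0418]
[ 465  347  162   37 4685] at tubeA top [0.7125 0.0214] at held top [0.7125 0.0214]
[   6  348  162   36 4647] at tubeA top [0.5165 0.0239] at held top [0.5165 0.0239]
[([262.0, 198.0, 280.0, 220.0], 0.92), ([369.0, 282.0, 416.0, 326.0], 0.77)]
```

Tube_b stands in the lane at (0.615, 0.042), with tube_a at (0.619, 0.091): a gap of about 9 mm. Rising and going over to the trigger.

Request:
apply_moves(
  motion=[0,0,-0.1,0,1,0,0,-0.25,0,1,-0.1,0,-0.3,0,1,-0.3,-0.01,-0.3,-0.1,1,-0.5,-0.02,-0.3,-0.2,1],
)

```text
t: 24.62
tool_pos: [0.6073, -0.1182, 0.1986]
tool_rot: [[-0.331, 0.943, -0.021], [0.943, 0.331, 0.004], [0.011, -0.018, -1.0]]
contact_force: [0.1, -0.0, -0.4]
grip_width: 0.998
```

```bash
python3 -c "
from h import *
print(go([.6073,-.1653,.2],88.3))"
```

```text
[-0.1111 -0.0391 -0.0041 -0.1915]
```

Request:
apply_moves(
  motion=[-0.11,-0.039,0,-0.19,1,-0.11,-0.039,0,-0.19,1,-0.11,-0.039,0,-0.19,1,-0.11,-0.039,0,-0.19,1,-0.11,-0.039,0,-0.19,1],
)

```text
t: 25.25
tool_pos: [0.6071, -0.1649, 0.1983]
tool_rot: [[-0.956, 0.292, -0.021], [0.292, 0.956, 0.005], [0.022, -0.002, -1.0]]
contact_force: [0.1, 0.4, 0.6]
grip_width: 1.0
```

Request:
apply_moves(
  motion=[0,0,0,-0.042,1,0,0,0,-0.042,1,0,0,0,-0.042,1,0,0,0,-0.042,1,0,0,0,-0.042,1],
)

```text
t: 25.88
tool_pos: [0.6071, -0.1649, 0.1983]
tool_rot: [[-0.999, 0.033, -0.021], [0.033, 0.999, 0.005], [0.021, 0.004, -1.0]]
contact_force: [0.7, 0.9, 0.6]
grip_width: 1.006
```

```bash
cat > tr.py <<'E'
from h import *
s=read_state(); R=s["tool_rot"]
print(s["t"],np.round(s["tool_pos"],4),np.round(s["contact_force"],1),go([.6073,-.1653,.116],88.3,s))
O=np.array([.6122,-.0014]);a=np.radians(-1.7);ex=np.array([np.cos(a),np.sin(a)]);ey=np.array([-np.sin(a),np.cos(a)])
f=lambda p:((p[:2]-O)@np.c_[ex,ey]*1e3).round(1)
for n in ("wrist","top"):
    c=capture(n);hsv=cv2.cvtColor(c["image"],cv2.COLOR_RGB2HSV)
    m=((hsv[...,0]<18)&(hsv[...,1]>190)&(hsv[...,2]>120)).astype(np.uint8)
    k,l,st,ce=cv2.connectedComponentsWithStats(m)
    for i in range(1,k):
        if st[i,4]>(300 if n=="wrist" else 15):
            x,y,w,h=st[i,:4]; print(n,st[i],"z.135:",f(onz(c,x+w/2,y+h/2,.135)),"z.072:",f(onz(c,x+w/2,y+h/2,.072)))
    for q in ("trigger_grip","handle_grip"): print(n,q,[(np.round(r["rect"]).tolist(),round(r["confidence"],2)) for r in spot_in(n,q)])
    if n=="wrist": save(c,"w8",k=1)
E
python3 tr.py
```

```text
25.875 [ 0.6071 -0.1649  0.1983] [0.7 0.9 0.6] [-0.0049 -0.0019  0.2057 -0.0006]
wrist [484 205  19  62 778] z.135: [-13.5 -56. ] z.072: [  2.6 -26.9]
wrist [339 235  16  58 831] z.135: [   3.7 -144.9] z.072: [  24.4 -139.6]
wrist trigger_grip [([324.0, 231.0, 358.0, 292.0], 0.75), ([204.0, 169.0, 640.0, 301.0], 0.43), ([114.0, 2.0, 176.0, 44.0], 0.21)]
wrist handle_grip [([200.0, 170.0, 640.0, 301.0], 0.79)]
top [ 99 170  19  12  47] z.135: [ 38.9 378.1] z.072: [ 51.2 406.7]
top [333 208   5  17  67] z.135: [-15.5 -22.9] z.072: [ -7.6 -26.9]
top trigger_grip [([290.0, 198.0, 309.0, 227.0], 0.4)]
top handle_grip [([248.0, 190.0, 422.0, 241.0], 0.76)]
```

View pics/w8.png

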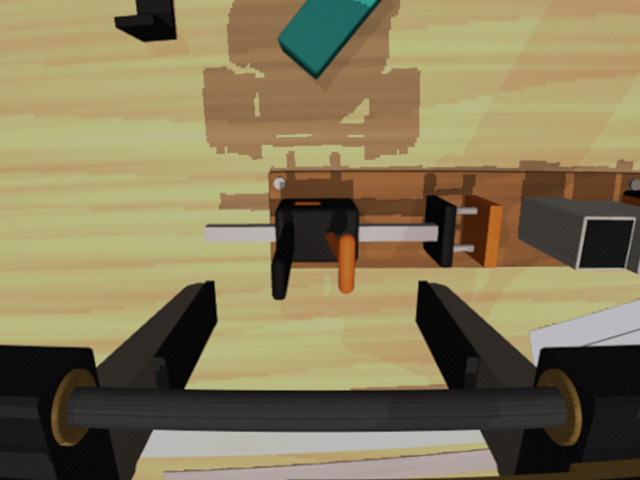

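w8.png: trigger bar at (346,265), handle at (281,270), both between the open fingers; jaw and pad at (440–498,230). The bar comes out at clamp (+4, −145). Descending so that the fingers straddle handle and bar.

Request:
apply_moves(
  motion=[-0.009,-0.001,0.1,0,1,-0.009,-0.001,0.2,0,1,-0.009,-0.001,0.205,0,0.8,-0.009,-0.001,0.205,0,0.6,-0.009,-0.001,0.205,0,0.6],
)

```text
t: 26.8
tool_pos: [0.6104, -0.1657, 0.1188]
tool_rot: [[-0.999, 0.033, -0.018], [0.033, 0.999, 0.003], [0.018, 0.002, -1.0]]
contact_force: [0.3, -0.6, -0.3]
grip_width: 0.695
```

Request:
apply_moves(
  motion=[0,0,0,0,0.54,0,-0.01,0,0,0.45,0,-0.02,0,0,0.35,0,-0.03,0,0,0.25,0,-0.035,0,0,0.22],
)

```text
t: 27.42
tool_pos: [0.6107, -0.1793, 0.1193]
tool_rot: [[-0.999, 0.033, -0.016], [0.033, 0.999, 0.004], [0.016, 0.003, -1.0]]
contact_force: [2.2, 6.9, 2.4]
grip_width: 0.221
```

```bash
cat > pad.py <<'E'
from h import *
s=read_state(); print(s["t"],np.round(s["tool_pos"],4),np.round(s["contact_force"],1),round(s["grip_width"]*92,1))
O=np.array([.6122,-.0014]);a=np.radians(-1.7);ex=np.array([np.cos(a),np.sin(a)]);ey=np.array([-np.sin(a),np.cos(a)])
f=lambda p:((p[:2]-O)@np.c_[ex,ey]*1e3).round(1)
for n in ("wrist","top"):
    c=capture(n);hsv=cv2.cvtColor(c["image"],cv2.COLOR_RGB2HSV)
    m=((hsv[...,0]<18)&(hsv[...,1]>190)&(hsv[...,2]>120)).astype(np.uint8)
    k,l,st,ce=cv2.connectedComponentsWithStats(m)
    for i in range(1,k):
        if st[i,4]>(300 if n=="wrist" else 25) and st[i,0]>240: print(n,st[i],"pad",f(onz(c,*ce[i],.072)), f(onz(c,st[i,0]+st[i,2]-1,ce[i][1],.072)) if n=="wrist" else f(onz(c,st[i,0],ce[i][1],.072)))
E
python3 pad.py
```

```text
27.425 [ 0.6107 -0.1793  0.1193] [2.2 6.9 2.4] 20.3
wrist [ 602  222   30   79 1193] pad [ 2.  -0.1] [2.1 9.4]
wrist [ 316  271   23   82 1641] pad [  31.8 -172. ] [  31.9 -165.3]
top [319 199   5  26 100] pad [1.2 1.3] [1.  4.9]
```

The first stroke moved the pad about 27 mm. Release, then the second stroke.

Request:
apply_moves(
  motion=[0,0.01,0,0,0.32,0,0.02,0,0,0.42,0,0.03,0,0,0.52,0,0.035,0,0,0.58,0,0.035,0,0,0.58],
)

```text
t: 28.15
tool_pos: [0.6109, -0.1655, 0.1191]
tool_rot: [[-0.999, 0.033, -0.016], [0.033, 0.999, 0.003], [0.016, 0.003, -1.0]]
contact_force: [-0.4, 0.2, -0.5]
grip_width: 0.58
```

Request:
apply_moves(
  motion=[0,0,0,0,0.54,0,-0.01,0,0,0.45,0,-0.02,0,0,0.35,0,-0.03,0,0,0.26,0,-0.035,0,0,0.22],
)

```text
t: 28.78
tool_pos: [0.6106, -0.1792, 0.119]
tool_rot: [[-0.999, 0.033, -0.016], [0.033, 0.999, 0.005], [0.016, 0.004, -1.0]]
contact_force: [-0.1, 7.4, 2.2]
grip_width: 0.224
```

```bash
python3 pad.py
```

```text
28.775 [ 0.6106 -0.1792  0.119 ] [-0.1  7.4  2.2] 20.6
wrist [ 316  272   23   82 1636] pad [  32. -172.] [  32.1 -165.2]
```

```bash
python3 - <<'E'
from h import *
O=np.array([.6122,-.0014]);a=np.radians(-1.7);ex=np.array([np.cos(a),np.sin(a)]);ey=np.array([-np.sin(a),np.cos(a)])
f=lambda p:((p[:2]-O)@np.c_[ex,ey]*1e3).round(1)
for n in ("top","scene"):
    c=capture(n);hsv=cv2.cvtColor(c["image"],cv2.COLOR_RGB2HSV)
    m=((hsv[...,0]<18)&(hsv[...,1]>170)&(hsv[...,2]>90)).astype(np.uint8)
    k,l,st,ce=cv2.connectedComponentsWithStats(m)
    for i in range(1,k):
        if st[i,4]>6 and 220<st[i,0]<460 and 180<st[i,1]<330: print(n,st[i],f(onz(c,*ce[i],.072)))
    for q in ("pad_face","jaw","tube_a"): print(n,q,[(np.round(r["rect"]).tolist(),round(r["confidence"],2),f(onz(c,(r["rect"][0]+r["rect"][2])/2,(r["rect"][1]+r["rect"][3])/2,.072)).tolist()) for r in spot_in(n,q)])
E
```

```text
top [306 198   5   3   9] [24.1 26.4]
top [258 213   2   7   9] [-14.1 119.4]
top [305 213   5  12  24] [-15.4  26.3]
top pad_face [([305.0, 200.0, 312.0, 228.0], 0.66, [-5.3, 24.4])]
top jaw [([304.0, 196.0, 382.0, 227.0], 0.57, [3.2, -41.3])]
top tube_a [([371.0, 286.0, 402.0, 325.0], 0.79, [-172.9, -129.9]), ([284.0, 197.0, 305.0, 230.0], 0.78, [-5.8, 51.5]), ([260.0, 193.0, 281.0, 223.0], 0.67, [3.3, 96.6])]
scene [340 245  19  14  79] [ 2.5 25. ]
scene [289 306   6   5  24] [  -7.3 -156.1]
scene pad_face [([335.0, 243.0, 358.0, 272.0], 0.73, [8.5, 8.8])]
scene jaw [([285.0, 245.0, 360.0, 329.0], 0.66, [11.8, -80.1])]
scene tube_a [([343.0, 225.0, 365.0, 263.0], 0.97, [-0.6, 47.5]), ([231.0, 254.0, 251.0, 298.0], 0.93, [-141.1, -167.1]), ([357.0, 212.0, 379.0, 257.0], 0.79, [9.0, 87.5])]
```

Pad centre is now at about clamp +26 and pushing tube_b (51.5, tube_a at 97). Third stroke in small steps: I expect to need about 20 mm of bar travel, so an opening near 0.30.

Request:
apply_moves(
  motion=[0,0.01,0,0,0.32,0,0.02,0,0,0.42,0,0.03,0,0,0.52,0,0.035,0,0,0.58,0,0.035,0,0,0.58],
)

```text
t: 29.9
tool_pos: [0.6109, -0.1656, 0.119]
tool_rot: [[-0.999, 0.033, -0.016], [0.033, 0.999, 0.003], [0.016, 0.002, -1.0]]
contact_force: [-0.5, -0.7, 0.3]
grip_width: 0.577
```

```bash
cat > pd.py <<'E'
from h import *
s=read_state(); print(s["t"],np.round(s["tool_pos"],4),np.round(s["contact_force"],1),round(s["grip_width"]*92,1))
O=np.array([.6122,-.0014]);a=np.radians(-1.7);ex=np.array([np.cos(a),np.sin(a)]);ey=np.array([-np.sin(a),np.cos(a)])
f=lambda p:((p[:2]-O)@np.c_[ex,ey]*1e3).round(1)
c=capture("top"); im=c["image"].astype(float)
# lane profiles at pad-top height, unwarped along clamp y, averaged over strips
ys=np.arange(-30,62,1.0); 
def prof(xs,z):
    P=np.array([[proj(c,np.r_[O+x/1e3*ex+y/1e3*ey,z]) for y in ys] for x in xs],np.float32)
    return np.mean([cv2.remap(im.astype(np.uint8),p[None,:,0].copy(),p[None,:,1].copy(),1)[0] for p in P],0)
p=prof([-18,-16,-14,14,16,18],.072); o=p[:,0]-p[:,2]   # orange-ness
g=p.mean(1)
print("orange",[(int(y),int(v)) for y,v in zip(ys[::2],o[::2]) if v>70])
q=prof([-20,-19,-18,-17,17,18,19,20],.072).mean(1); print("dark",[(int(y),int(v)) for y,v in zip(ys[::2],q[::2]) if v<45])
E
python3 pd.py
```

```text
29.9 [ 0.6109 -0.1656  0.119 ] [-0.5 -0.7  0.3] 53.1
orange [(24, 89), (26, 121), (28, 128), (30, 115), (32, 74)]
dark []
```

Request:
apply_moves(
  motion=[0,0,0,0,0.54,0,-0.007,0,0,0.46,0,-0.012,0,0,0.4,0,-0.017,0,0,0.37,0,-0.017,0,0,0.37],
)

```text
t: 30.58
tool_pos: [0.6108, -0.1724, 0.1193]
tool_rot: [[-0.999, 0.033, -0.016], [0.033, 0.999, 0.003], [0.016, 0.003, -1.0]]
contact_force: [-0.7, 1.2, 2.0]
grip_width: 0.368
```

```bash
python3 pd.py
```

```text
30.575 [ 0.6108 -0.1724  0.1193] [-0.7  1.2  2. ] 33.9
orange [(32, 109), (34, 127), (36, 126), (38, 102)]
dark []
```

```bash
cat >> pd.py <<'E'
print("grey",list(zip(ys[:75:2].astype(int).tolist(),q[:75:2].astype(int).tolist())))
i=o>60; print("orange centroid",(ys[i]*o[i]).sum()/o[i].sum())
E
python3 pd.py
```

```text
30.625 [ 0.6108 -0.1724  0.1193] [-0.2  2.1  3.3] 34.1
orange [(32, 108), (34, 127), (36, 127), (38, 102)]
dark []
grey [(-30, 80), (-28, 81), (-26, 81), (-24, 81), (-22, 81), (-20, 81), (-18, 80), (-16, 80), (-14, 80), (-12, 80), (-10, 80), (-8, 79), (-6, 79), (-4, 76), (-2, 71), (0, 60), (2, 51), (4, 50), (6, 50), (8, 57), (10, 79), (12, 101), (14, 109), (16, 110), (18, 111), (20, 111), (22, 112), (24, 113), (26, 113), (28, 112), (30, 108), (32, 105), (34, 105), (36, 104), (38, 103), (40, 104), (42, 105), (44, 90)]
orange centroid 2.007069185305366
```

Request:
apply_moves(
  motion=[0,-0.001,0,0,0.36,0,-0.002,0,0,0.35,0,-0.003,0,0,0.34,0,-0.003,0,0,0.335,0,-0.004,0,0,0.335],
)

```text
t: 31.3
tool_pos: [0.6108, -0.174, 0.1193]
tool_rot: [[-0.999, 0.033, -0.016], [0.033, 0.999, 0.003], [0.016, 0.003, -1.0]]
contact_force: [-0.7, 0.1, 1.4]
grip_width: 0.337
```

```bash
python3 pd.py
```

```text
31.3 [ 0.6108 -0.174   0.1193] [-0.7  0.1  1.4] 31.0
orange [(32, 108), (34, 127), (36, 126), (38, 103)]
dark []
grey [(-30, 80), (-28, 81), (-26, 81), (-24, 81), (-22, 81), (-20, 81), (-18, 81), (-16, 80), (-14, 80), (-12, 79), (-10, 79), (-8, 79), (-6, 78), (-4, 77), (-2, 77), (0, 74), (2, 65), (4, 54), (6, 50), (8, 50), (10, 55), (12, 74), (14, 97), (16, 108), (18, 111), (20, 111), (22, 112), (24, 113), (26, 113), (28, 112), (30, 108), (32, 105), (34, 105), (36, 105), (38, 103), (40, 105), (42, 104), (44, 90)]
orange centroid 1.7480940971465913
```

The pad has stopped at clamp +35, so the tubes are against the stop, while the jaw plate advanced 2.5 mm. Compression is about 7 mm, so about 5.5 mm more.

Request:
apply_moves(
  motion=[0,-0.002,0,0,0.32,0,-0.003,0,0,0.31,0,-0.005,0,0,0.295,0,-0.006,0,0,0.28,0,-0.007,0,0,0.275],
)

```text
t: 31.98
tool_pos: [0.6107, -0.1767, 0.1192]
tool_rot: [[-0.999, 0.033, -0.016], [0.033, 0.999, 0.003], [0.016, 0.003, -1.0]]
contact_force: [-0.1, 1.6, 1.5]
grip_width: 0.276
```

```bash
python3 pd.py; python3 - <<'E'
from h import *
a=capture("scene"); b=capture("top")
x,y=proj(a,[.615,.03,.06]).astype(int); A=cv2.resize(a["image"][y-50:y+50,x-40:x+40],(400,500),interpolation=2)
x,y=proj(b,[.615,.04,.06]).astype(int); B=cv2.resize(b["image"][y-50:y+50,x-40:x+40],(400,500),interpolation=2)
cv2.imwrite("pics/f9.png",np.hstack([A,B])[...,::-1])
E
```

```text
31.975 [ 0.6107 -0.1767  0.1192] [-0.1  1.6  1.5] 25.4
orange [(32, 109), (34, 127), (36, 126), (38, 102)]
dark []
grey [(-30, 81), (-28, 81), (-26, 81), (-24, 81), (-22, 81), (-20, 80), (-18, 80), (-16, 80), (-14, 80), (-12, 79), (-10, 79), (-8, 78), (-6, 77), (-4, 77), (-2, 77), (0, 76), (2, 77), (4, 75), (6, 68), (8, 55), (10, 50), (12, 51), (14, 55), (16, 70), (18, 94), (20, 108), (22, 112), (24, 113), (26, 113), (28, 112), (30, 108), (32, 106), (34, 105), (36, 105), (38, 103), (40, 105), (42, 105), (44, 90)]
orange centroid 1.7582644628099164
```

View pics/f9.png

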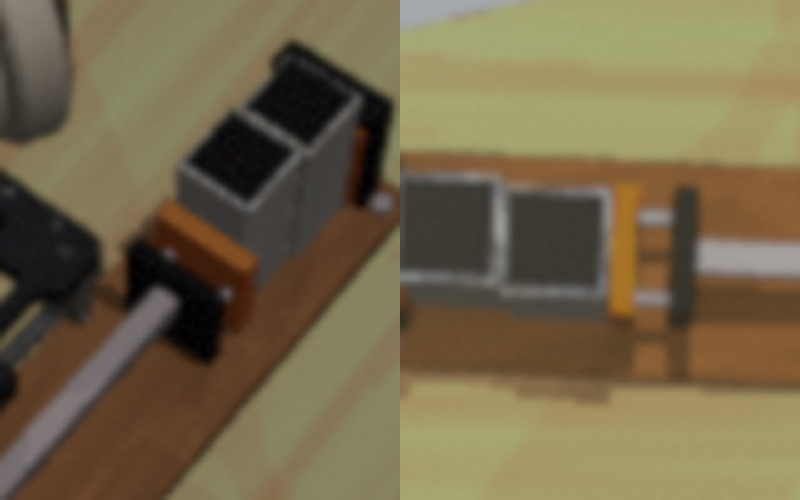

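f9.png shows both tubes upright and pinched between pad and stop. The gap from pad to jaw plate is about 34 px of the crop, or 13 mm, so the pad is pushed in about 12 mm. Handing in with the trigger still held.

```bash
python3 -c "
from h import *
s=read_state();print(s['t'],s['grip_width']*92,s['contact_force'])
print(hand_in())"
```

```text
32.125 25.41174494735732 [0.22734999 0.22600299 2.20839805]
the job is handed in; nothing more can be done
None
```

I stood tube_b upright in the lane between tube_a and the pad, then pumped the trigger. I handed in at 32.1 s with the trigger still squeezed (opening 25.4 mm).

**Standing it up:** The gripper can't tilt, and three tries failed: swinging the tube up in the grip, letting gravity turn it (it slipped about 10 mm to the bench), and pushing it against the board's edge with a firm grip. A light grip on its top corner while pushing against the board's upper edge levered it upright. I then regripped it, turned it and set it in the lane.

**Clamping:** Two full strokes and one partial stroke closed the jaw.

**Last checks:**
- **Tubes:** both were standing in contact between the pad and the fixed stop. The pad front stopped at about clamp y = 40 mm, which is where two 40 mm tubes against the stop should put it.
- **Pad compression:** my three estimates disagree slightly, at 11, 12 and 13 mm of the 25 mm, so about half way.
- **Forces:** readings I saw peaked at about 18 N, while pressing the tube flat on the board. At hand-in the reading was about 2 N.
- **Placement:** tube_b sat about 4 mm sideways of tube_a when I set it down. I left that alone.
- **Picture budget:** I viewed 13 pictures, three over the budget of 10.

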